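Click the row guide over to the tubes

ROBOT

A 6-joint arm with a two-finger parallel gripper is mounted at the origin on the work surface. World frame = base frame: x ahead of the robot, y to its left, z up, the work surface at z = 0. Lengths are in m, angles in rad, forces in N, time in s.
With the tool pointing down it reaches from about 0.35 to 0.875 m from the base axis. Payload 4.2 kg.
Tool frame: the origin (TCP) lies between the finger pads; the fingertips stand 22 mm ahead of it and the grasp point (between the pads) lies 3 mm ahead of it; y points along the fingers, x is the direction in which the jaws open and shut, and the axes are right-handed (so a half turn about y gives the same grasp; the last joint's range is limited). The gripper opens to 87 mm and grips with 3 to 60 N. Pads are 19 mm wide; open, the fingers measure 117 mm over their backs; the gripper's body (75 mm by 190 mm) begins 51 mm behind the grasp point.
Start: joints at [-0.983, 0.385, 0.008, 0, -1.194, -0.259], TCP at [0.202, -0.591, 0.245] pointing down, gripper open.
Joint ranges: [-3.14, 3.14], [-1.21, 2.06], [-1.07, 1.41], [-3.16, 2.05], [-2.99, -0.16], [-3.1, 3.1]. Speed limits (rad/s): [2.79, 2.79, 3.14, 3.14, 3.14, 3.14].

INTERFACE

Orientations are given as a rotation vector (axis times angle).
In Python, from workcell import readout, get_image, job gives the robot as it stands. The module is installed in compiled form; this text tells all that it offers.
- The arm moves only by the shell command python3 -m crank 'ROWS' [FORCE]. ROWS is JSON, a list of rows, each a list of 7 numbers: the turn, a rotation vector about the tool's x, y, z scaled (see below), then the shift along the tool's x, y, z scaled (see below), then the closure, from -1 (fully open) to 1 (shut). In form: [[ax, ay, az, x, y, z, fingers], ...]. A call has 1 to 5 rows; each row is the pose to reach, as a shift and turn from the pose commanded when the call began, along the tool's axes at that moment, turning the shorter way round; what a row does not reach only later rows make up. The controller multiplies each number of a shift by 0.8 m and each number of a turn by 360 degrees. A row lasts 1/8 s, in which the tool goes at most 62.5 mm and 10.7 degrees, less where a joint would pass 70% of its speed; a pose out of reach is approached as far as the arm can. A call with a number of a shift or a turn outside -1 to 1 is refused whole. A call with a gripper value outside its range is refused whole. The fingers move at their own pace and stop on an object; FORCE is the grip in N (left out, the last holds). Time passes only in rows, so rows that repeat a pose let the fingers close. It gives the time, the measured TCP pose, the force and the opening at its end, in the units of the state.
- readout.read_state(): the state, without advancing time (a new reading comes with each control period).
- get_image(name): name is "scene" or "side" or "wrist"; returns a dict with "color" (420x560x3 uint8, red, green, blue), "z_map" (420x560 float32, m along the optical axis (not along the pixel's ray), 0 where there is no reading), "vfov" (degrees; the focal length in pixels is half the picture's height over the tangent of half this angle, whatever the lens; pixels are square), "cx", "cy" (the principal point, pixels), "T" (4x4, takes a point from camera to world coordinates); the wrist camera has in their place "mount" (4x4, takes a point from camera to tool coordinates, whose origin is the TCP and whose axes are the tool frame's). Camera axes: x right, y down, z forward; pixel columns grow to the right and rows downward; lengths in m; the calibration is good to about 2 mm. A picture is of the moment at which its call begins: read the wrist's pose just before it.
- job.sign_off(): hands the job in, once; it reports no verdict.
The state is a dict: "clock": time; "joint_pos": joint angles; "joint_vel": joint speeds; "joint_efforts": joint torques, N m; "position": TCP position; "eef_rot": TCP orientation; "contact_force": force on the tool from outside, world axes, zero at the start; "moment": the same for the moment, N m; "gripper_width": finger opening in m.
Only numpy, scipy, OpenCV 4.12 (cv2) and the standard library are available. Lean on these libraries where they do the work, as an engineer would, in place of code of your own. Each camera call takes 0.05 s, during which the arm holds its last target. There are 200 camera calls.

TASK

The sliding row guide on the tube rack stands over the empty middle row. Squeeze the latch tab against the post of its grip and slide the guide one row over, to the neighbouring row that holds the three capped tubes (not the one with the flat stoppers), then let go so that the latch springs back into the notch of that row.

Things in the scene. Friction and masses are not known exactly. Their poses are not given: they have to be found in the camera images.
- grip (a point): Pinch point of the row guide's upright grip, 85 mm above the table; rides with the guide. x: level, roughly away from the robot; y: along the slide. Pinch from above, fingers closing along x. Grip: fixed post (26 wide in y; far face at x +10) and, nearer the robot, the latch tab (near face at x -22, squeezed -10): 32 thick, squeezed 20; tops 112 above the table. Nearby parts are under 50 (all mm).
- latch (a joint): Grey latch tab (8 x 26 x 74 mm) parallel to the grip's post, on its robot side; in m: 0 sprung out, its steel pawl in a notch of the notched bar along the station's front edge, guide locked; 0.012 fully squeezed to +x of the grip, against the post. The spring takes 6 N to start, 11 N fully in. Guide freed above about 0.005; clear of all teeth above 0.0105.
- guide (a joint): Slide of the grey row guide (grip, and window frame 36 mm wide over the blue rack) along the grip's +y, in m. Five rows with notches at -0.08, -0.04, 0 (middle, start), 0.04, 0.08. Play 1.5 mm in a notch, friction 1 N when squeezed. Let go within 12 mm of a notch, the pawl draws the guide into it. The station (plate 200 x 250 mm) is fixed.
- tubes: Three white round tube caps (17 mm across, 11 mm above the 32 mm high rack), 28 mm apart in a row across the slide, fixed, in the row next to the middle on the +y or -y side; the row on the other side has flat grey stoppers 2 mm high. Origin: middle tube, on the rack's top; axes parallel to the grip's. Guide over this row: the grip's y in this frame is 0 (start: +0.04 or -0.04).

How it is judged:
On the way:
1. the latch tab is squeezed in far enough to free the guide (value of joint latch above 0.0035 m), for 0.05 s.
At the end, for the whole second after the job is handed in: The guide stands over the row with the three capped tubes (within 6 mm along the slide), at rest, and the latch tab is sprung out again (within 2 mm), locked in that row's notch (y of grip in the frame of tubes between -0.006 and 0.006 m and value of joint latch below 0.002 m and velocity of joint guide between -0.01 and 0.01 m/s); the robot touches nothing.
It also fails if it takes over 29 s, if anything falls off the work surface, if the arm or the gripper's body presses on something with over 40 N, if the wrist force passes 120 N, or if a joint passes its speed limit or range.

## Working session

There is one attempt and no reset: what is moved stays moved. The work goes in short steps, Python scripts to look and compute and a shell command to move; the robot and the scene stay as the last step left them, time stands still between calls to the robot, and variables do not carry over. Pictures are saved under pics/ and viewed, about 8 in all and at most 12, crops included, and the job is handed in when it is done.

```bash
mkdir -p pics
cat > h.py <<'E'
import numpy as np,cv2
from scipy.spatial.transform import Rotation as R
from workcell import readout,get_image,job
def snap(n,f):
    s=readout.read_state(); d=get_image(n)
    if 'mount' in d:
        T=np.eye(4);T[:3,:3]=R.from_rotvec(s['eef_rot']).as_matrix();T[:3,3]=s['position'];d['T']=T@np.array(d['mount'])
    cv2.imwrite(f'pics/{f}.png',d['color'][:,:,::-1]); np.save(f'pics/{f}.npy',d,allow_pickle=True); return d
def load(f): return np.load(f'pics/{f}.npy',allow_pickle=True).item()
def world(d,u,v,z=None):
    f=210/np.tan(np.radians(d['vfov'])/2)
    r=np.array([(u-d['cx'])/f,(v-d['cy'])/f,1]);T=np.array(d['T'])
    if z is None: k=d['z_map'][int(v),int(u)]
    else: k=(z-T[2,3])/(T[:3,:3]@r)[2]
    return T[:3,:3]@(r*k)+T[:3,3]
E
python3 - <<'E'
from h import *
s=readout.read_state();print(s)
a=snap('scene','a');b=snap('side','b')
E
```

```text
{'clock': 0.0, 'joint_pos': array([-9.83404487e-01,  3.85560740e-01,  6.62718583e-03, -4.68456599e-04,
       -1.19401142e+00, -2.58596607e-01]), 'joint_vel': array([-5.19990339e-05,  1.66897973e-03,  1.67296528e-03,  3.33777000e-04,
        2.03311438e-03, -2.93683045e-04]), 'joint_efforts': array([-2.18412621e-03, -3.90660954e+01,  1.87411255e+01,  4.22020331e+00,
        1.10317284e-02, -2.06816735e-04]), 'position': array([ 0.20164496, -0.59099221,  0.2434621 ]), 'eef_rot': array([-1.033458  , -1.44762723,  1.44554806]), 'contact_force': array([-0.58090481,  0.00639948, -0.63403797]), 'moment': array([-0.00440684,  0.01257089, -0.00058166]), 'gripper_width': 0.08720114411886756}
```

View pics/a.png

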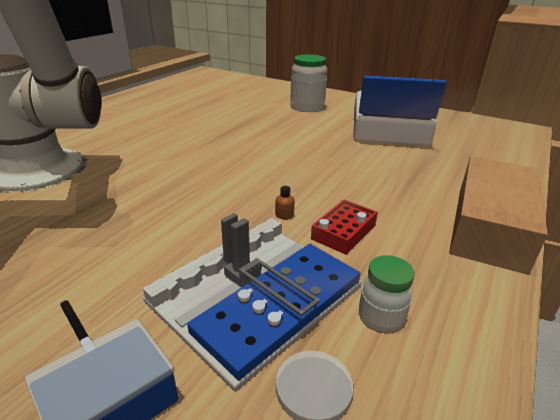

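View pics/b.png

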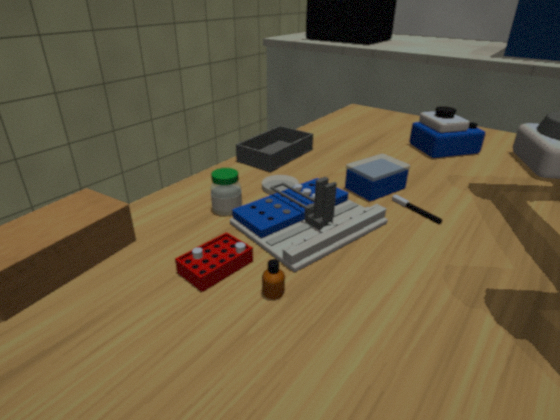

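The scene view shows the station, with the grip's tops near (230,218) and (241,224). The white caps are at (244,296), (259,307) and (274,319), and the stoppers are on the other side of the frame. I'll enlarge the station for exact pixels.

Run:
```python
from h import *
a=load('a')
c=a['color'][205:345,190:340,::-1]
cv2.imwrite('pics/c.png',cv2.resize(c,None,fx=4,fy=4,interpolation=cv2.INTER_CUBIC)[:600,:600])
for p in [(231,217),(241,223)]: print(p,world(a,*p),world(a,*p,z=.112))
C=[world(a,u,v,z=.043) for u,v in [(244,295),(259,306),(274,318)]];print(np.array(C))
s=readout.read_state();print(R.from_rotvec(s['eef_rot']).as_matrix())
```

```text
(231, 217) [ 0.59138242 -0.05710676  0.10992744] [ 0.59328812 -0.05959391  0.112     ]
(241, 223) [ 0.61362916 -0.06465327  0.112266  ] [ 0.61340152 -0.06433805  0.112     ]
[[ 0.65291719 -0.11787511  0.043     ]
 [ 0.68022994 -0.12406375  0.043     ]
 [ 0.70678997 -0.13128783  0.043     ]]
[[-3.22755238e-01 -7.46882447e-04 -9.46482170e-01]
 [ 9.46480426e-01  1.82101194e-03 -3.22756080e-01]
 [ 1.96461618e-03 -9.99998063e-01  1.19168474e-04]]
```

View pics/c.png

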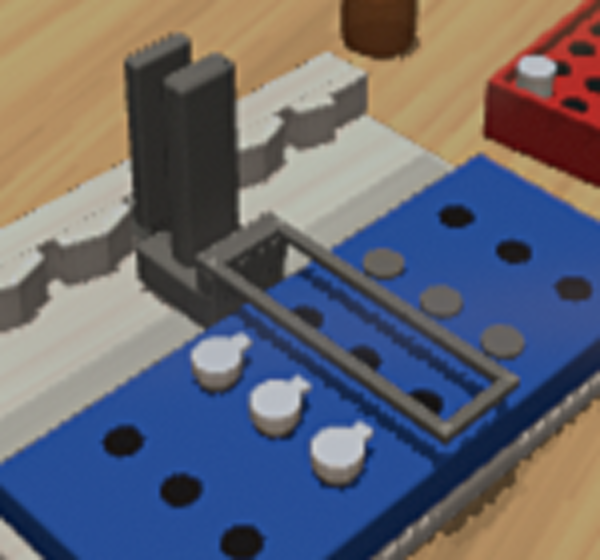

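The caps are on the grip's -y side. From the crop, the tab's top centre is at (230,217.8), the post's at (240.2,223.5) and the caps at (244,294), (259,306) and (274,318). That puts the grip at about (0.610,-0.064), with its x axis at about -13.7°. I'll move to a hover above it.

```bash
cat > res.py <<'E'
import sys
from h import *
# target x y z, yaw(deg) of tool x
x,y,z,yaw=map(float,sys.argv[1:5])
s=readout.read_state();M=R.from_rotvec(s['eef_rot']).as_matrix()
c,n=np.cos(np.radians(yaw)),np.sin(np.radians(yaw))
X=np.array([c,n,0]);Y=np.array([0,0,-1.]);G=np.c_[X,Y,np.cross(X,Y)]
print('turn',np.round(R.from_matrix(M.T@G).as_rotvec()/(2*np.pi),4),'shift',np.round(M.T@(np.array([x,y,z])-s['position'])/.8,4))
print('t',s['clock'],'pos',s['position'],'yaw',np.degrees(np.arctan2(M[1,0],M[0,0])),'F',s['contact_force'],'w',s['gripper_width'])
E
python3 -m crank '[[0,-0.16,0,0.459,0.03,-0.695,-1],[0,-0.16,0,0.459,0.03,-0.695,-1],[0,-0.16,0,0.459,0.03,-0.695,-1],[0,-0.16,0,0.459,0.03,-0.695,-1],[0,-0.16,0,0.459,0.03,-0.695,-1]]' 25
python3 res.py 0.610 -0.064 0.22 166.3
```

```text
clock: 0.72
position: [0.3937, -0.3426, 0.233]
eef_rot: [-0.31, -2.061, 2.061]
contact_force: [1.6, -0.9, 0.0]
gripper_width: 0.0872
turn [ 0.     -0.0094  0.    ] shift [-0.1561  0.0163 -0.4124]
t 0.725 pos [ 0.3936607  -0.34260688  0.23303132] yaw 162.9015718630137 F [ 1.6228962  -0.86086227  0.0420595 ] w 0.0872007988647724
```

```bash
python3 -m crank '[[0,-0.009,0,-0.156,0.016,-0.412,-1],[0,-0.009,0,-0.156,0.016,-0.412,-1],[0,-0.009,0,-0.156,0.016,-0.412,-1],[0,-0.009,0,-0.156,0.016,-0.412,-1],[0,-0.009,0,-0.156,0.016,-0.412,-1]]'
python3 res.py 0.610 -0.064 0.22 166.3
```

```text
clock: 1.35
position: [0.5867, -0.0971, 0.2216]
eef_rot: [-0.26, -2.089, 2.09]
contact_force: [-0.9, -0.0, -0.3]
gripper_width: 0.087
turn [-0.     -0.0014  0.0001] shift [-0.018   0.002  -0.0473]
t 1.35 pos [ 0.58672858 -0.09713755  0.22159932] yaw 165.80692282546602 F [-0.88079409 -0.00340788 -0.27272371] w 0.08700365034317643
```

```bash
python3 -m crank '[[0,-0.001,0,-0.018,0.002,-0.047,-1],[0,-0.001,0,-0.018,0.002,-0.047,-1],[0,-0.001,0,-0.018,0.002,-0.047,-1],[0,-0.001,0,-0.018,0.002,-0.047,-1]]'
python3 res.py 0.610 -0.064 0.22 166.3
python3 - <<'E'
from h import *
d=snap('wrist','w1');print(d['vfov'],d['cx'],d['cy'])
f=210/np.tan(np.radians(d['vfov'])/2);T=np.linalg.inv(d['T'])
for p in [(.6139,-.0649,.112),(.5925,-.0597,.112),(.680,-.124,.043)]:
    q=T@np.array([*p,1]);print(q[:2]/q[2]*f+[d['cx'],d['cy']])
E
```

```text
clock: 1.85
position: [0.6085, -0.0671, 0.2205]
eef_rot: [-0.255, -2.092, 2.092]
contact_force: [0.7, -0.2, -0.0]
gripper_width: 0.0867
turn [-0.     -0.0006  0.    ] shift [-0.0009  0.0006 -0.0042]
t 1.85 pos [ 0.608474   -0.06709562  0.22049968] yaw 166.0735562076559 F [ 0.7044389  -0.15726626 -0.03141949] w 0.08672413923776325
62.422406959276444 276.9681716231216 205.2736251750987
[269.52943279 216.45541744]
[298.61315754 216.32291655]
[184.88235624 149.04913654]
```

View pics/w1.png

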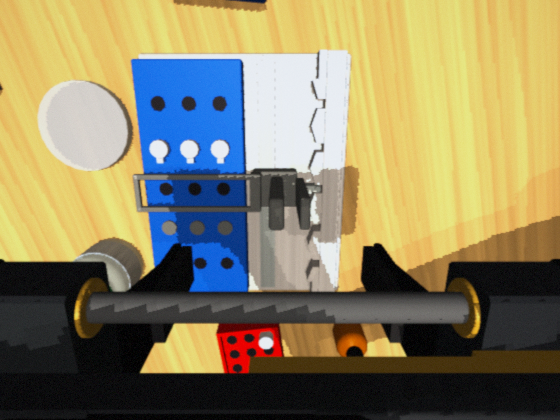

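The wrist view shows the caps near (190,150) and the grip's tops near (276-305,215), about 5 px off the prediction. I'll settle the arm, then check again enlarged.

```bash
python3 -m crank '[[0,0,0,-0.001,0.0005,-0.002,-1],[0,0,0,-0.001,0.0005,-0.002,-1],[0,0,0,-0.001,0.0005,-0.002,-1]]'
python3 res.py 0.610 -0.064 0.22 166.3
python3 - <<'E'
from h import *
d=snap('wrist','w2')
f=210/np.tan(np.radians(d['vfov'])/2);T=np.linalg.inv(d['T'])
for p in [(.6139,-.0649,.112),(.5925,-.0597,.112),(.680,-.124,.043)]:
    q=T@np.array([*p,1]);print(q[:2]/q[2]*f+[d['cx'],d['cy']])
print(np.round(np.array(d['mount']),4))
cv2.imwrite('pics/w2c.png',cv2.resize(d['color'][120:270,140:340,::-1],None,fx=4,fy=4,interpolation=cv2.INTER_CUBIC))
m=(d['z_map']>0)
v,u=np.nonzero(m[150:260,240:330]);v+=150;u+=240
P=np.array([world(d,a,b) for a,b in zip(u,v)])
k=(abs(P[:,2]-.112)<.006)
n=d['color'].astype(int)[v,u].max(1)<130
k&=n
import numpy as np
uv=np.c_[u,v][k];print(k.sum(),uv.min(0),uv.max(0))
x=np.array([np.cos(np.radians(-13.7)),np.sin(np.radians(-13.7))]);y=np.array([-x[1],x[0]])
Q=np.c_[P[k][:,:2]@x,P[k][:,:2]@y];print(np.histogram(Q[:,0],bins=np.arange(.575,.64,.002)),np.percentile(Q[:,1],[2,50,98]))
print('nominal grip xy in axes',np.array([.61,-.064])@x,np.array([.61,-.064])@y)
E
```

```text
clock: 2.28
position: [0.6102, -0.0649, 0.22]
eef_rot: [-0.254, -2.093, 2.093]
contact_force: [0.7, 0.8, -0.1]
gripper_width: 0.0871
turn [ 0.     -0.0004 -0.    ] shift [ 0.0006  0.0001 -0.001 ]
t 2.275 pos [ 0.6102452  -0.06486434  0.22004018] yaw 166.14142968572412 F [ 0.66741565  0.77877208 -0.08530113] w 0.08714112874938705
[271.10066338 213.37325022]
[300.31799334 213.27529212]
[185.93399013 146.12361165]
[[ 1.000e+00 -1.000e-04  3.000e-04  8.000e-04]
 [-3.000e-04 -2.919e-01  9.564e-01 -1.401e-01]
 [ 0.000e+00 -9.564e-01 -2.919e-01  8.130e-02]
 [ 0.000e+00  0.000e+00  0.000e+00  1.000e+00]]
861 [270 194] [311 227]
(array([  0,   0,   0,  67,  88,  91,  79,  19,   0,   0,   0,   0,   0,
        89,  67, 101, 102,  67,  91,   0,   0,   0,   0,   0,   0,   0,
         0,   0,   0,   0,   0,   0]), array([0.575, 0.577, 0.579, 0.581, 0.583, 0.585, 0.587, 0.589, 0.591,
       0.593, 0.595, 0.597, 0.599, 0.601, 0.603, 0.605, 0.607, 0.609,
       0.611, 0.613, 0.615, 0.617, 0.619, 0.621, 0.623, 0.625, 0.627,
       0.629, 0.631, 0.633, 0.635, 0.637, 0.639])) [0.06864876 0.08030259 0.09297607]
nominal grip xy in axes 0.6078026045467638 0.08229212542017803
```

View pics/w2c.png

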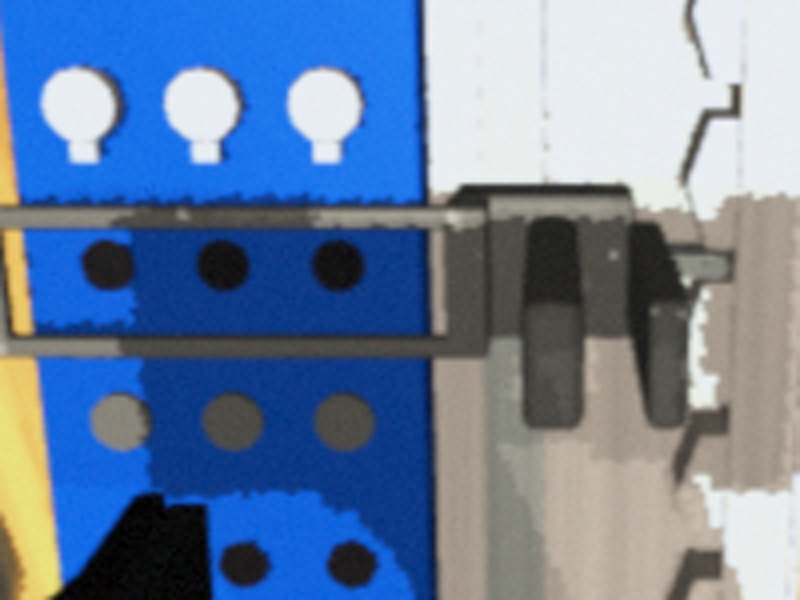

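Relative to the fingers, which sit symmetrically in this view, the wrist camera puts the grip at x' = 0.603 and y' = 0.081. The scene camera puts it 4 mm further out in x'. I'll trust the wrist view, since it measures relative to the fingers, and check by contact force. Descending to z 0.088.

```bash
python3 res.py 0.6056 -0.0642 0.088 166.3
```

```text
turn [ 0.     -0.0004 -0.    ] shift [0.0058 0.165  0.0007]
t 2.325 pos [ 0.61024808 -0.06480879  0.21999112] yaw 166.14376873891962 F [-0.0763811  -0.45478893  0.15241203] w 0.08716159730628902
```

```bash
python3 -m crank '[[0,0,0,0.006,0.04,0,-1],[0,0,0,0.006,0.09,0,-1],[0,0,0,0.006,0.14,0,-1],[0,0,0,0.006,0.165,0,-1],[0,0,0,0.006,0.165,0,-1]]'
python3 -m crank '[[0,0,0,0,0,0,-1],[0,0,0,0,0,0,-1]]'
python3 res.py 0.6056 -0.0642 0.088 166.3
python3 - <<'E'
from h import *
snap('wrist','w3')
E
```

```text
clock: 2.95
position: [0.6045, -0.0637, 0.0862]
eef_rot: [-0.25, -2.09, 2.092]
contact_force: [-0.2, -0.5, 1.0]
gripper_width: 0.0874
clock: 3.2
position: [0.6065, -0.0634, 0.0895]
eef_rot: [-0.257, -2.095, 2.094]
contact_force: [0.7, -0.2, 0.3]
gripper_width: 0.087
turn [ 0.0001 -0.0004 -0.0004] shift [0.0009 0.0018 0.0012]
t 3.2 pos [ 0.60654451 -0.06344199  0.08945251] yaw 166.16701965404508 F [ 0.73459562 -0.17286933  0.28572156] w 0.08698176425810926
```

View pics/w3.png

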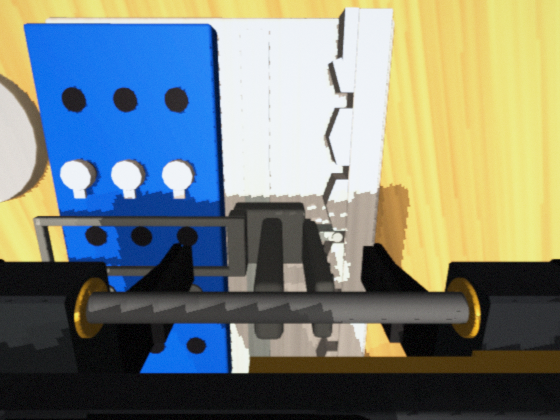

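The fingers straddle the grip: post at columns 255-283, tab at 310-330, finger midpoint near 277. That gives the wanted 6 mm offset toward the tab. Now I close.

```bash
python3 -m crank '[[0,0,0,0,0,0,1],[0,0,0,0,0,0,1],[0,0,0,0,0,0,1],[0,0,0,0,0,0,1]]' 25
python3 res.py 0.6056 -0.0642 0.088 166.3
python3 -m crank '[[0,0,0,0,0,0,1],[0,0,0,0,0,0,1]]'
```

```text
clock: 3.75
position: [0.6056, -0.0636, 0.0879]
eef_rot: [-0.254, -2.093, 2.093]
contact_force: [-0.2, -0.4, 0.3]
gripper_width: 0.0546
turn [-0.     -0.0004  0.    ] shift [-0.0002 -0.0001  0.0008]
t 3.75 pos [ 0.60562201 -0.0635757   0.08794711] yaw 166.15384608535174 F [-0.17940566 -0.42178421  0.31381056] w 0.05456616785166657
clock: 4.0
position: [0.6035, -0.0635, 0.0878]
eef_rot: [-0.249, -2.09, 2.091]
contact_force: [-7.0, 2.9, 5.7]
gripper_width: 0.0349
```

```bash
python3 -m crank '[[0,0,0,0,0,0,1],[0,0,0,0,0,0,1],[0,0,0,0,0,0,1],[0,0,0,0,0,0,1]]'
python3 -m crank '[[0,0,0,0,0,0,1]]'
python3 res.py 0.6056 -0.0642 0.088 166.3
```

```text
clock: 4.5
position: [0.606, -0.0636, 0.0879]
eef_rot: [-0.255, -2.093, 2.093]
contact_force: [2.0, -0.3, -0.8]
gripper_width: 0.0196
clock: 4.62
position: [0.606, -0.0636, 0.0879]
eef_rot: [-0.255, -2.093, 2.093]
contact_force: [2.6, 0.4, -1.6]
gripper_width: 0.0193
turn [ 0.     -0.0004 -0.0001] shift [ 0.0003 -0.0001  0.0008]
t 4.625 pos [ 0.60599334 -0.06361392  0.0878808 ] yaw 166.1532873545135 F [ 2.57228214  0.36680702 -1.56851483] w 0.019298894952178323
```

The width is 19-20 mm, so the latch is fully squeezed, and the net force is about 2.5 N. Slide 40 mm along -y, which is tool +z.

```bash
python3 -m crank '[[0,0,0,0,0,0.01,1],[0,0,0,0,0,0.025,1],[0,0,0,0,0,0.04,1],[0,0,0,0,0,0.05,1],[0,0,0,0,0,0.05,1]]'
python3 -m crank '[[0,0,0,0,0,0,1],[0,0,0,0,0,0,1]]'
python3 res.py 0.5965 -0.1025 0.088 166.3
python3 - <<'E'
from h import *
snap('wrist','w4')
E
```

```text
clock: 5.25
position: [0.596, -0.1038, 0.0879]
eef_rot: [-0.256, -2.092, 2.093]
contact_force: [4.1, -2.1, -3.5]
gripper_width: 0.0196
clock: 5.5
position: [0.5962, -0.1031, 0.0879]
eef_rot: [-0.255, -2.093, 2.093]
contact_force: [5.5, -1.3, -3.7]
gripper_width: 0.0199
turn [-0.     -0.0005 -0.0001] shift [-0.0002 -0.0001 -0.0008]
t 5.5 pos [ 0.59619283 -0.10307512  0.08789546] yaw 166.1332906794644 F [ 5.49930759 -1.29403821 -3.70466674] w 0.019856992170018625
```

View pics/w4.png

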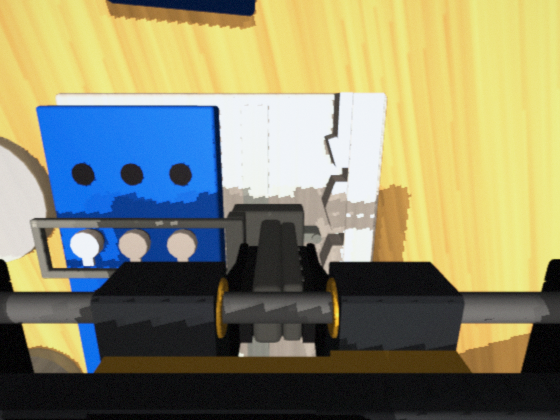

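The frame (rows 222-272) now surrounds the three caps, which are at row 245. Release, then rise straight up.

```bash
python3 -m crank '[[0,0,0,0,0,0,-1],[0,0,0,0,0,0,-1],[0,0,0,0,0,0,-1],[0,0,0,0,0,0,-1],[0,0,0,0,0,0,-1]]'
python3 -m crank '[[0,0,0,0,0,0,-1],[0,0,0,0,0,0,-1],[0,0,0,0,0,0,-1]]'
```

```text
clock: 6.18
position: [0.5963, -0.1024, 0.0882]
eef_rot: [-0.255, -2.093, 2.093]
contact_force: [0.3, -0.5, 1.0]
gripper_width: 0.0615
clock: 6.55
position: [0.5961, -0.1024, 0.0879]
eef_rot: [-0.254, -2.093, 2.093]
contact_force: [-0.3, 0.1, 0.0]
gripper_width: 0.0853
```

```bash
python3 -m crank '[[0,0,0,0,-0.04,0,-1],[0,0,0,0,-0.09,0,-1],[0,0,0,0,-0.14,0,-1],[0,0,0,0,-0.165,0,-1],[0,0,0,0,-0.165,0,-1]]'
python3 -m crank '[[0,0,0,0,0,0,-1],[0,0,0,0,0,0,-1],[0,0,0,0,0,0,-1]]'
python3 - <<'E'
from h import *
d=snap('wrist','w5')
cv2.imwrite('pics/w5c.png',cv2.resize(d['color'][120:270,140:340,::-1],None,fx=4,fy=4,interpolation=cv2.INTER_CUBIC))
E
```

```text
clock: 7.18
position: [0.5969, -0.1024, 0.2218]
eef_rot: [-0.259, -2.096, 2.094]
contact_force: [0.1, -1.3, -0.3]
gripper_width: 0.0867
clock: 7.55
position: [0.5957, -0.1024, 0.2189]
eef_rot: [-0.252, -2.092, 2.093]
contact_force: [-0.7, -0.4, -0.2]
gripper_width: 0.087
```

View pics/w5c.png

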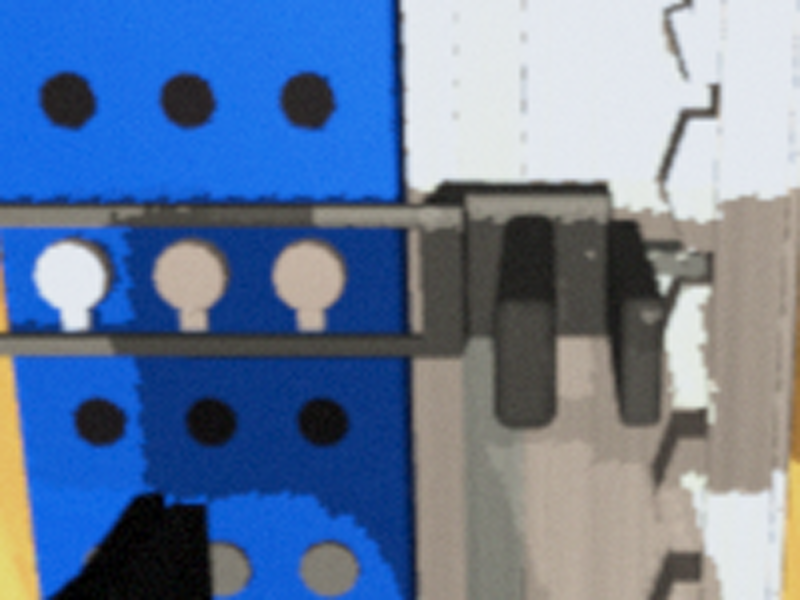

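The frame is centred over the caps (crop row 277, frame rows 215-345). The gap between tab and post is 64 px, against 66 px when it was locked at the start, and the pawl is in the notch at (680,265). Handing in.

```bash
python3 -c "
from workcell import job;job.sign_off()"
```

```text
the job is handed in; nothing more can be done
```

I moved the guide one row over, to the row with the three capped tubes (the grip's -y side), and handed the job in at about 7.6 s of robot time. I don't have a verdict, since signing off reports none.

- **Squeeze:** The gripper closed at 25 N to 19–20 mm, which means the latch was fully squeezed. The net force on the tool stayed under about 8 N.
- **Slide and release:** I slid the guide 40 mm, opened the fingers fully and rose clear to z ≈ 0.22 m.
- **Last picture:** The frame is centred over the three caps. The tab is sprung out: its gap to the post is 64 px, against 66 px when it was locked at the start. The pawl sits in that row's notch, and the robot touches nothing.
- **Disagreement:** The scene and wrist cameras differed by about 4–5 mm on the grip's x position. I used the wrist camera, and the small net force on closing supported that choice.

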